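Park the washer tin on the fold-down shelf's press-down rest

ROBOT

A 7-joint arm with a two-finger parallel gripper is mounted at the origin on the work surface. World frame = base frame: x ahead of the robot, y to its left, z up, the work surface at z = 0. Lengths are in m, angles in rad, forces in N, time in s.
With the tool pointing down it reaches from about 0.4 to 0.85 m from the base axis. Payload 10.4 kg.
Tool frame: the origin (TCP) lies midway between the tips of the shut fingers; the grasp point (between the pads) lies 19 mm behind it; z points along the fingers, y is the line along which they close (so a half turn about z gives the same grasp; the last joint's range is limited). The gripper opens to 87 mm and grips with 3 to 60 N. Pads are 19 mm wide; open, the fingers measure 117 mm over their backs; the gripper's body (75 mm by 190 mm) begins 51 mm behind the grasp point.
Start: joints at [-1.269, 0.332, -0.065, 1.46, 0.022, 1.35, -0.088], TCP at [0.199, 0.592, 0.223] pointing down, gripper open.
Joint ranges: [-2.6, 2.6], [-0.5, 2.12], [-1.47, 1.34], [0.16, 2.42], [-1.27, 4.41], [0.06, 2.06], [-2.6, 2.6]. Speed limits (rad/s): [2.22, 2.22, 2.79, 2.79, 3.14, 3.14, 3.14].

INTERFACE

Orientations are given as a unit quaternion [x, y, z, w].
In Python, from bench import r gives the robot as it stands.
- The arm moves only by the tool move_arm, never from a script. Its argument "targets" is a list of rows, each a list of 3 entries, a list of its own where there are three numbers: the shift along the tool's x, y, z in cm, then the turn, a rotation vector about the tool's x, y, z in rad, then the opening in per cent of the stroke, from 0 (shut) to 100 (fully open). In form: [[[x, y, z], [wx, wy, wz], gripper], ...]. A call has 1 to 20 rows; each row shifts and turns the commanded pose from where the row before left it, along the tool's axes as they then stand; what a row does not reach is not made up. A row lasts 1/8 s, in which the tool goes at most 62.5 mm and 10.7 degrees, less where a joint would pass 70% of its speed; a pose out of reach is approached as far as the arm can. A call with a gripper value outside its range is refused whole. The fingers move at their own pace and stop on an object; "grip_force" is the grip in N (left out, the last holds). Time passes only in rows, so rows that do not move let the fingers close. It gives the time, the measured TCP pose, the force, the opening and the grip force at its end, in the units of the state.
- r.read_state(): the state, without advancing time (a new reading comes with each control period).
- r.camera(name): name is "scene" or "top" or "wrist"; returns a dict with "image" (480x640x3 uint8, blue, green, red), "vertical_fov" (degrees; the focal length in pixels is half the picture's height over the tangent of half this angle, whatever the lens; pixels are square), "cx", "cy" (the principal point, pixels), "cam_to_world" (4x4, takes a point from camera to world coordinates). Camera axes: x right, y down, z forward; pixel columns grow to the right and rows downward; lengths in m; the calibration is good to about 2 mm. A picture is of the moment at which its call begins. There is no depth.
- r.close_job(): hands the job in; it is judged then, once.
The state is a dict: "time": time; "joint_positions": joint angles; "joint_vel": joint speeds; "joint_torque": joint torques, N m; "ee_pos": TCP position; "eef_rot": TCP orientation; "ft_force": force on the tool from outside, world axes, zero at the start; "torque": the same for the moment, N m; "width": finger opening in m; "grip_force": force on a finger pad.
Only numpy, scipy, OpenCV 4.12 (cv2) and the standard library are available. Lean on these libraries where they do the work, as an engineer would, in place of code of your own. Each camera call takes 0.05 s, during which the arm holds its last target. There are 200 camera calls.

TASK

Fold the raised blue-grey plastic shelf flap fully down to level, then stand the white washer tin upright and centred on the small orange pad that sticks up from the flap. Push the pad all the way down with the tin (do not push the bare pad) so that it stays down, and leave the tin standing on it. Keep the tin upright throughout and leave the other loose things where they are.

Things in the scene. Friction and masses are not known exactly. Their poses are not given: they have to be found in the camera images.
- tin: white round tap-washer tin, 58 mm diameter, 52 mm tall (lid wire to 55 mm), about 0.2 kg, upright on the liner. Origin at the centre of its underside, z up. Two steel clamp lugs, 12 mm wide, stand out 5.5 mm at its own +y and -y, 28 to 48 mm above its underside: grip it across its own x axis, where it is smooth and 58 mm wide
- shelf (a joint): hinge angle of the fold-down flap in rad: 0 = level (fully down, at its stop), positive = raised, at most 1.0. The stiff hinge keeps any angle; press on the upper face near the free edge with a few newtons to fold it down
- shelf_hinge (a point): on the flap's hinge axis, mid-width, at the upper face, 130 mm above the liner. The frame turns with the flap: x away from the free edge, y along the hinge, z normal to the upper face. The flap is 240 mm wide, 10 mm thick, from x = -4 to -170 mm; raised, its upper face looks up and away from the robot. A fixed level rear board, 290 by 105 mm, lies behind the hinge
- shelf_push (a point): centre of the darker patch on the flap's upper face, 22 mm from the free edge, on the half away from the pad: a clear place to press. It sits at x = -148, y = -55 mm from shelf_hinge in its frame; same axes
- pad (a joint): how far the orange pad has been pushed down, in m: 0 = standing up, 0.014 = fully down at its stop. It takes about 10 N, and stays where it is left; the tin's weight alone does not move it
- pad_top (a point): centre of the orange round pad's flat top, 34 mm diameter, 8 mm thick, on an 18 mm steel stem in a 28 mm grey collar 22 mm high. Its top stands 46 mm above the flap's upper face, 32 mm when fully down. It sits at x = -95, y = 50 mm from shelf_hinge in its frame, and moves with the flap; z points up out of the pad
- jar: bystander, leave alone: small amber glass jar with a black cap, 48 mm across, 65 mm tall; origin at the centre of its underside
- spool: bystander, leave alone: flat blue-and-white thread-tape spool lying on its side flange, 56 mm across, 22 mm tall; origin at the centre of its underside
- valve: bystander, leave alone: small upright brass tap cartridge with a steel stem, 38 mm across, 58 mm tall; origin at the centre of its underside
- spanner: bystander, leave alone: steel adjustable spanner lying flat, 210 mm long, 13 mm high; origin near its middle
- can: bystander, leave alone: green paste can, 50 mm across, 60 mm tall, standing on the fixed rear board of the shelf unit; origin at the centre of its underside

How it is judged:
By the outcome, as a careful person would: the job done as asked, in the order asked, and still so for the second after the job is handed in, with the robot touching nothing.
It also fails if it takes over 53 s, if anything falls off the work surface, if the arm or the gripper's body presses on something with over 40 N, if the wrist force passes 120 N, or if a joint passes its speed limit or range.

## Working session

There is one attempt and no reset: what is moved stays moved. The work goes in short steps, Python scripts to look and compute and a tool call to move; the robot and the scene stay as the last step left them, time stands still between calls to the robot, and variables do not carry over. Pictures are saved under pics/ and viewed, at most 10 in all, crops included, and the job is handed in when it is done.

Besides the shell and the picture viewer there is one more tool, called after ">>>" by a JSON object that holds its "fn" and its "kwargs". move_arm: Moves the arm, as the interface text tells. Its arguments: {"type":"object","properties":{"targets":{"type":"array"},"grip_force":{"type":"number"}},"required":["targets"]}

```bash
mkdir -p pics
cat > h.py <<'E'
import numpy as np, cv2
from bench import r
from scipy.spatial.transform import Rotation as R
def K(c):
    f=240/np.tan(np.radians(c["vertical_fov"])/2); return f,c["cx"],c["cy"]
def ray(c,u,v):
    f,cx,cy=K(c); T=np.array(c["cam_to_world"]); d=T[:3,:3]@np.array([(u-cx)/f,(v-cy)/f,1]); return T[:3,3],d/np.linalg.norm(d)
def onplane(c,u,v,z):
    o,d=ray(c,u,v); return o+d*(z-o[2])/d[2]
def tri(*rs):
    A=np.zeros((3,3));b=np.zeros(3)
    for o,d in rs:
        P=np.eye(3)-np.outer(d,d);A+=P;b+=P@o
    p=np.linalg.solve(A,b); return p,[np.linalg.norm((np.eye(3)-np.outer(d,d))@(p-o)) for o,d in rs]
def proj(c,p):
    f,cx,cy=K(c); T=np.array(c["cam_to_world"]); q=T[:3,:3].T@(np.array(p)-T[:3,3]); return q[0]/q[2]*f+cx,q[1]/q[2]*f+cy
E
python3 - <<'E'
from h import *
np.set_printoptions(precision=4,suppress=True)
for n in ("scene","top"):
    c=r.camera(n); cv2.imwrite(f"pics/{n}0.png",c["image"]); print(n,c["vertical_fov"],c["cx"],c["cy"],np.array(c["cam_to_world"]))
    import pickle; pickle.dump(c,open(f"{n}0.pkl","wb"))
s=r.read_state();print(s)
E
```

```text
scene 52.73102089288193 316.0363612292537 242.78110076203234 [[ 0.6329  0.6387 -0.4376  0.968 ]
 [ 0.7742 -0.5278  0.3494 -0.3165]
 [-0.0078 -0.56   -0.8285  0.8766]
 [ 0.      0.      0.      1.    ]]
top 57.29295256818205 323.74980466116114 239.83590655664824 [[-0.1023 -0.9721  0.2111  0.4015]
 [-0.9947  0.0994 -0.0246  0.0148]
 [ 0.0029 -0.2125 -0.9772  0.9399]
 [ 0.      0.      0.      1.    ]]
{'time': 0.1, 'joint_positions': array([-1.2686,  0.3328, -0.0647,  1.4608,  0.0216,  1.3499, -0.0885]), 'joint_vel': array([-0.0007, -0.0004,  0.0007, -0.002 ,  0.0008, -0.0005,  0.0004]), 'joint_torque': array([  0.0018, -62.4533,   0.0245, -39.0717,  -0.0615,   0.0365,
         0.0001]), 'ee_pos': array([0.1994, 0.592 , 0.2218]), 'eef_rot': array([ 0.1617,  0.9868, -0.0006, -0.0001]), 'ft_force': array([-0.3303,  0.4241,  0.7677]), 'torque': array([ 0.0262, -0.0195, -0.0355]), 'grip_force': 0.0, 'width': 0.08708064179298874}
```

View pics/scene0.png

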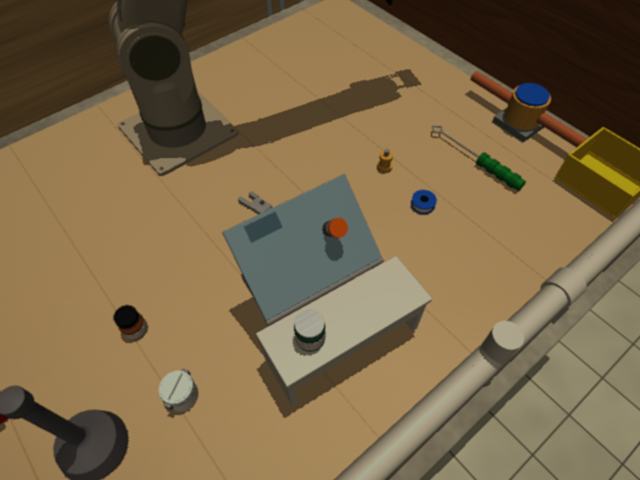

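View pics/top0.png

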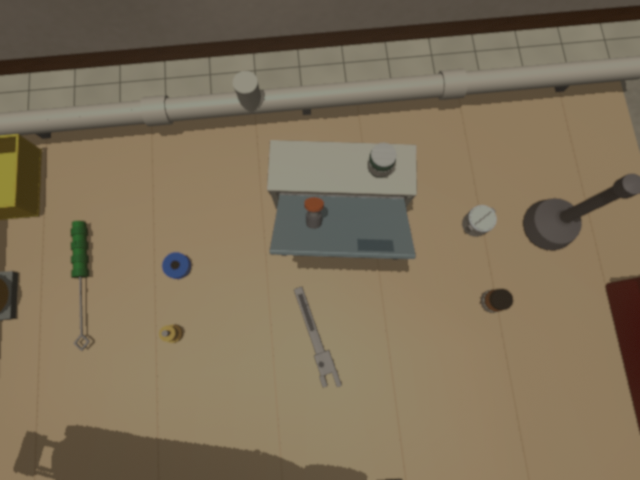

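The scene view shows the tin at (177,391), the pad at (337,228) and the dark patch at (263,227). In the top view they are at (482,219), (314,205) and (376,245). Next I'll zoom in for the details.

Run:
```python
from h import *
import pickle
s=pickle.load(open("scene0.pkl","rb"));t=pickle.load(open("top0.pkl","rb"))
def crop(im,x,y,w,h): return cv2.resize(im[y:y+h,x:x+w],(400,300),interpolation=cv2.INTER_CUBIC)
a=np.hstack([crop(s["image"],145,364,64,48),crop(t["image"],450,195,64,48)])
b=np.hstack([crop(s["image"],210,165,200,150),crop(t["image"],250,150,180,135)])
cv2.imwrite("pics/crop0.png",np.clip(np.vstack([a,b])*1.5,0,255).astype(np.uint8))
# orange mask centroid
for c,n in((s,"s"),(t,"t")):
    im=c["image"].astype(int); m=((im[:,:,2]>120)&(im[:,:,1]<90)&(im[:,:,0]<60)).astype(np.uint8)
    k,l,st,ce=cv2.connectedComponentsWithStats(m); print(n,[(st[i],ce[i]) for i in range(1,k) if st[i][4]>30])
p=tri(ray(s,263,227),ray(t,376,245));print("patch",p)
p=tri(ray(s,177.5,387),ray(t,482.5,219));print("tin",p)
p=tri(ray(s,337.5,228),ray(t,314,204));print("pad",p)
p=tri(ray(s,346,176),ray(t,271,253));print("freeL",p)
p=tri(ray(s,224,233),ray(t,414,257));print("freeR",p)
```

```text
s [(array([473,  71,  39,  26, 199], dtype=int32), array([492.50753769,  83.22613065])), (array([541, 113,  45,  30, 263], dtype=int32), array([563.26996198, 127.20912548])), (array([330, 218,  18,  20, 284], dtype=int32), array([338.22535211, 227.04929577]))]
t [(array([307, 199,  14,  10, 101], dtype=int32), array([313.10891089, 203.72277228]))]
patch (array([ 0.53967743, -0.08868307,  0.2203156 ]), [np.float64(0.0007716100419031867), np.float64(0.0007716100419032269)])
tin (array([ 0.60700291, -0.34338437,  0.04356004]), [np.float64(0.0026870405701301453), np.float64(0.0026870405701301795)])
pad (array([0.62099051, 0.00683043, 0.22008259]), [np.float64(1.3825233602305011e-05), np.float64(1.382523360239389e-05)])
freeL (array([0.54453525, 0.08855286, 0.22417454]), [np.float64(0.003060443435213695), np.float64(0.003060443435213685)])
freeR (array([ 0.51221068, -0.14749796,  0.22604727]), [np.float64(0.0009409112133693398), np.float64(0.0009409112133692986)])
```

View pics/crop0.png

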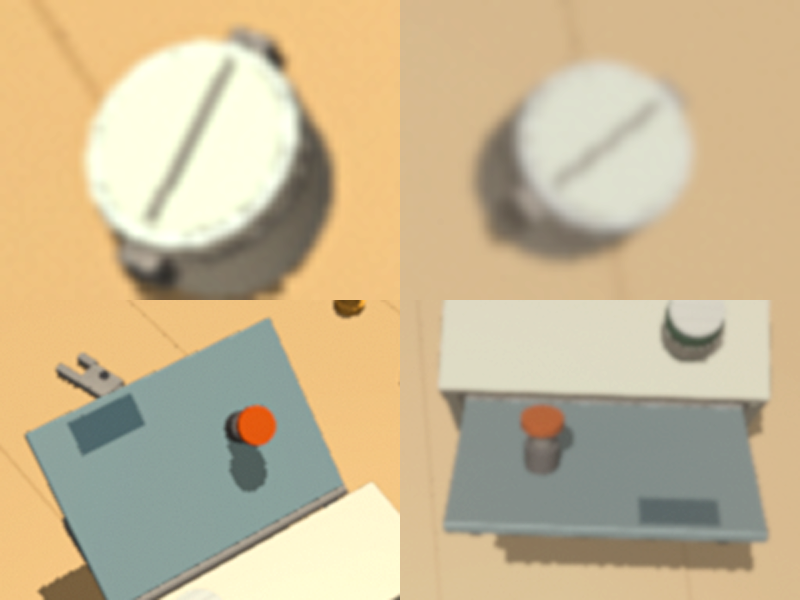

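The top-left crop shows the lid with its wire at 45° in the picture and the lugs at both wire ends. The flap edges are clear in both lower crops. Now I'll work out the moves.

```bash
cat >> h.py <<'E'
def plan(p,yaw=None,cmd=None):
    "tool-frame shift (cm) to reach p; turn about tool z to bring tool y to world angle yaw (mod pi), done after the shift"
    s=r.read_state(); Rt=R.from_quat(s["eef_rot"]); d=Rt.inv().apply(np.array(p)-(s["ee_pos"] if cmd is None else cmd))*100
    y=Rt.as_matrix()[:,1]; now=np.arctan2(y[1],y[0]); out=[np.round(d,2),"dist cm",round(np.linalg.norm(d),1),"yaw now",round(now,3)]
    if yaw is not None:
        dy=(yaw-now+np.pi/2)%np.pi-np.pi/2; out+=["turn about tool z",round(-dy,3)]
    return out
E
python3 - <<'E'
from h import *
import pickle
np.set_printoptions(precision=4,suppress=True)
s=pickle.load(open("scene0.pkl","rb"));t=pickle.load(open("top0.pkl","rb"))
print("lid",tri(ray(s,175.5,387),ray(t,482.5,218)))
for c,a,b in((s,(182,373.6),(169,398.9)),(t,(491.2,211.2),(475,225))):
    A,B=onplane(c,*a,.055),onplane(c,*b,.055); d=A-B; print("wire mid",(A+B)/2,"angle",np.arctan2(d[1],d[0]),np.linalg.norm(d))
print(plan((.53,-.09,.30)))
print(r.read_state()["joint_positions"])
E
```

```text
lid (array([ 0.6075, -0.3442,  0.0471]), [np.float64(0.0006803301602844426), np.float64(0.0006803301602843697)])
wire mid [ 0.61   -0.3425  0.055 ] angle 2.1199503901774372 0.04606188031393472
wire mid [ 0.6051 -0.343   0.055 ] angle -0.9834740488373174 0.046836847369790637
[array([-53.1 , -54.09,  -7.74]), 'dist cm', np.float64(76.2), 'yaw now', np.float64(1.246)]
[-1.2686  0.3328 -0.0647  1.4608  0.0216  1.3499 -0.0885]
```

>>> {"fn": "move_arm", "kwargs": {"targets": [[[-2,-2,-1.3],[0,0,0],0],[[-3.6,-3.7,-1.3],[0,0,0],0],[[-3.6,-3.7,-1.3],[0,0,0],0],[[-3.6,-3.7,-1.3],[0,0,0],0],[[-3.6,-3.7,-1.3],[0,0,0],0],[[-3.6,-3.7,-1.2],[0,0,0],0],[[-3.6,-3.7,0],[0,0,0],0],[[-3.6,-3.7,0],[0,0,0],0],[[-3.6,-3.7,0],[0,0,0],0],[[-3.6,-3.7,0],[0,0,0],0],[[-3.6,-3.7,0],[0,0,0],0],[[-3.6,-3.7,0],[0,0,0],0],[[-3.6,-3.7,0],[0,0,0],0],[[-3.6,-3.7,0],[0,0,0],0],[[-3.6,-3.6,0],[0,0,0],0],[[-0.8,-0.4,0],[0,0,0],0]]}}

```text
time: 2.1
ee_pos: [0.5311, -0.0938, 0.2992]
eef_rot: [0.164, 0.986, -0.001, -0.0]
ft_force: [-0.1, 1.1, -1.4]
width: 0.0007
grip_force: 0.0
```

Run:
```python
from h import *
s=r.read_state(); print(s["time"],s["ee_pos"],s["ft_force"],s["width"])
print(plan((.542,-.089,.232))); print(plan((.511,-.0845,.132))[0])
print(R.from_quat(s["eef_rot"]).as_matrix().round(3))
```

```text
2.1 [ 0.53112512 -0.09383387  0.29922908] [-0.13301934  1.11097495 -1.4474712 ] 0.0007467044947502068
[array([-0.87,  0.82,  6.72]), 'dist cm', np.float64(6.8), 'yaw now', np.float64(1.241)]
[ 2.21  0.26 16.72]
[[-0.946  0.324 -0.001]
 [ 0.324  0.946 -0.002]
 [-0.    -0.002 -1.   ]]
```

>>> {"fn": "move_arm", "kwargs": {"targets": [[[-0.4,0.4,3.3],[0,0,0],0],[[-0.4,0.4,3.3],[0,0,0],0],[[0,0,0.8],[0,0,0],0],[[0,0,0.8],[0,0,0],0],[[0.4,-0.1,0.8],[0,0,0],0],[[0.4,-0.1,0.8],[0,0,0],0],[[0.4,-0.1,0.8],[0,0,0],0],[[0.3,-0.1,0.8],[0,0,0],0],[[0.3,-0.1,0.8],[0,0,0],0],[[0.3,0,0.8],[0,0,0],0],[[0.2,0,0.8],[0,0,0],0],[[0.1,0,0.8],[0,0,0],0],[[0.1,0,0.8],[0,0,0],0]]}}

```text
time: 3.72
ee_pos: [0.5156, -0.082, 0.1449]
eef_rot: [0.162, 0.987, -0.0, -0.0]
ft_force: [0.5, -0.1, 1.9]
width: 0.0003
grip_force: 0.6
```

>>> {"fn": "move_arm", "kwargs": {"targets": [[[0.1,0,0.5],[0,0,0],0],[[0,0,0.5],[0,0,0],0],[[0,0,0.3],[0,0,0],0],[[0,0,0.2],[0,0,0],0]]}}

```text
time: 4.22
ee_pos: [0.5148, -0.0815, 0.1304]
eef_rot: [0.162, 0.987, 0.0, -0.0]
ft_force: [-4.5, 0.9, 14.2]
width: 0.0004
grip_force: 7.6
```

>>> {"fn": "move_arm", "kwargs": {"targets": [[[0,0,0.15],[0,0,0],0],[[0,0,0.1],[0,0,0],0],[[0,0,0],[0,0,0],0]]}}

```text
time: 4.6
ee_pos: [0.5149, -0.0815, 0.1302]
eef_rot: [0.162, 0.987, 0.001, -0.0]
ft_force: [-13.7, 2.4, 30.2]
width: 0.0007
grip_force: 14.6
```

>>> {"fn": "move_arm", "kwargs": {"targets": [[[0,0,-4],[0,0,0],0],[[0,0,-5],[0,0,0],0],[[-2,-2.4,-1],[0,0,0],100],[[-3.2,-4.1,0],[0,0,0],100],[[-3.2,-4.1,0],[0,0,0],100],[[-3.2,-4.1,0],[0,0,0],100],[[-3.2,-4.1,0],[0,0,0],100],[[-2.4,-3,0],[0,0,0],100],[[0,0,0],[0,0,0.17],100],[[0,0,0],[0,0,0.17],100],[[0,0,0],[0,0,0.17],100],[[0,0,0],[0,0,0.166],100],[[0,0,0],[0,0,0],100]]}}

```text
time: 6.22
ee_pos: [0.6085, -0.3428, 0.2277]
eef_rot: [0.479, 0.878, -0.0, -0.0]
ft_force: [-0.6, 0.1, -0.3]
width: 0.0866
grip_force: 0.0
```

Run:
```python
from h import *
import pickle
np.set_printoptions(precision=4,suppress=True)
w=r.camera("wrist");t=r.camera("top");s=r.camera("scene")
pickle.dump((w,t,s),open("c1.pkl","wb"))
cv2.imwrite("pics/w1.png",np.hstack([cv2.resize(w["image"],(400,300)),cv2.resize(s["image"][160:400,200:520],(400,300))]))
print(plan((.607,-.343,.2),.57)); print(np.array(w["cam_to_world"]),w["vertical_fov"],w["cx"],w["cy"])
print("expected lid px",proj(w,(.607,-.3435,.052)))
```

```text
[array([ 0.07, -0.12,  2.79]), 'dist cm', np.float64(2.8), 'yaw now', np.float64(0.574), 'turn about tool z', np.float64(0.004)]
[[ 0.8399  0.5208  0.1528  0.5675]
 [ 0.5428 -0.8051 -0.2392 -0.2788]
 [-0.0015  0.2839 -0.9589  0.3877]
 [ 0.      0.      0.      1.    ]] 70.5002148206249 316.7778130756391 240.1360297743507
expected lid px (np.float64(315.3793800361373), np.float64(217.79930719632299))
```

View pics/w1.png

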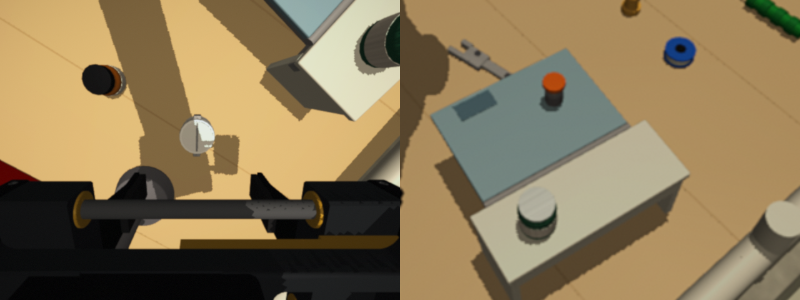

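The wrist view shows the tin lid at about (315,216), with the wire lying along the picture's vertical as I wanted. In the scene crop the flap looks level and the pad is still up.

Run:
```python
from h import *
import pickle
np.set_printoptions(precision=4,suppress=True)
w,t,s=pickle.load(open("c1.pkl","rb"))
hsv=cv2.cvtColor(w["image"],cv2.COLOR_BGR2HSV)[170:262,270:362]
m=((hsv[:,:,1]<60)&(hsv[:,:,2]>60)).astype(np.uint8)
cs,_=cv2.findContours(m,cv2.RETR_EXTERNAL,cv2.CHAIN_APPROX_NONE); c=max(cs,key=cv2.contourArea)
(x,y),rad=cv2.minEnclosingCircle(c); e=cv2.fitEllipse(cv2.convexHull(c)); print(x+270,y+170,rad,e)
u,v=e[0][0]+270,e[0][1]+170
print("lid at .052",onplane(w,u,v,.052),"tri",tri(ray(w,u,v),ray(pickle.load(open("scene0.pkl","rb")),175.5,387)))
px=[]
for q,n in((s,"s"),(t,"t")):
    im=q["image"].astype(int); m=((im[:,:,2]>100)&(im[:,:,1]<0.55*im[:,:,2])&(im[:,:,0]<60)).astype(np.uint8)
    a,b,d,e2=proj(q,(.578,.012,.176))[0],proj(q,(.578,.012,.176))[1],25,0
    x0,y0=int(a)-20,int(b)-20; mm=m[y0:y0+40,x0:x0+40]
    k,l,st,ce=cv2.connectedComponentsWithStats(mm); i=1+np.argmax(st[1:,4]); print(n,"exp",a,b,"got",ce[i]+[x0,y0],st[i]); px.append(ce[i]+[x0,y0])
print("pad tri",tri(ray(s,*px[0]),ray(t,*px[1])),onplane(s,*px[0],.175),onplane(t,*px[1],.175))
```

```text
315.0 216.5 32.74532699584961 ((45.18449783325195, 46.68359375), (54.3375358581543, 63.255035400390625), 0.5470343828201294)
lid at .052 [ 0.6062 -0.3426  0.052 ] tri (array([ 0.607 , -0.3438,  0.0452]), [np.float64(0.00010989661696663369), np.float64(0.0001098966169666933)])
s exp 323.2900984076379 225.90096042717258 got [322.7163 225.2837] [ 11  13  18  15 215]Traceback (most recent call last):
  File "<stdin>", line 16, in <module>
    return _wrapfunc(a, 'argmax', axis=axis, out=out, **kwds)
    return bound(*args, **kwds)
ValueError: attempt to get argmax of an empty sequence
```

>>> {"fn": "move_arm", "kwargs": {"targets": [[[0.1,-0.2,4],[0,0,0],100],[[0,0,4.5],[0,0,0],100],[[0,0,4.5],[0,0,0],100],[[0,0,4],[0,0,0],100],[[0,0,2.5],[0,0,0],100],[[0,0,1.5],[0,0,0],100],[[0,0,0.7],[0,0,0],100],[[0,0,0],[0,0,0],100],[[0,0,0],[0,0,0],64],[[0,0,0],[0,0,0],60],[[0,0,0],[0,0,0],55],[[0,0,0],[0,0,0],50],[[0,0,0],[0,0,0],50]], "grip_force": 35}}

```text
time: 8.0
ee_pos: [0.6063, -0.3433, 0.0112]
eef_rot: [0.48, 0.877, 0.0, 0.0]
ft_force: [-0.8, 1.1, 2.7]
width: 0.0573
grip_force: 35.0
```

>>> {"fn": "move_arm", "kwargs": {"targets": [[[0,0,-2],[0,0,0],50],[[0,0,-4],[0,0,0],50],[[0,0,-5],[0,0,0],50],[[0,0,-5],[0,0,0],50],[[0,0,-5],[0,0,0],50],[[0,0,-2],[0,0,0],50],[[0,0,0],[0,0,0],50]]}}

```text
time: 8.88
ee_pos: [0.6063, -0.3437, 0.2422]
eef_rot: [0.48, 0.877, 0.0, 0.001]
ft_force: [0.2, -1.0, -2.1]
width: 0.0574
grip_force: 35.0
```

Run:
```python
from h import *
import pickle
np.set_printoptions(precision=4,suppress=True)
w,t,s=pickle.load(open("c1.pkl","rb"))
t=r.camera("top"); w=r.camera("wrist")
st=r.read_state(); print(st["ee_pos"],st["width"],st["joint_positions"])
a=proj(t,(.578,.012,.176)); print("exp top",a,"patch",proj(t,(.511,-.0845,.13)))
p=onplane(s,322.7,225.3,.176); print("scene pad",p)
print(plan((.5776,.0124,.232)))
x,y=int(a[0])-40,int(a[1])-60
cv2.imwrite("pics/t2.png",np.hstack([np.clip(cv2.resize(t["image"][y:y+120,x:x+160],(400,300))*1.5,0,255).astype(np.uint8),cv2.resize(w["image"],(400,300))])); print(x,y)
```

```text
[ 0.6056 -0.3427  0.2392] 0.057303118358515516 [-0.099   0.6195  0.9009  1.2528 -0.4742  1.4851  1.3152]
exp top (np.float64(313.9259511834945), np.float64(234.51116117971688)) patch (np.float64(369.5647675821328), np.float64(269.8536662462291))
scene pad [0.5763 0.012  0.176 ]
[array([31.41, 16.8 ,  0.77]), 'dist cm', np.float64(35.6), 'yaw now', np.float64(0.57)]
273 174
```

View pics/t2.png

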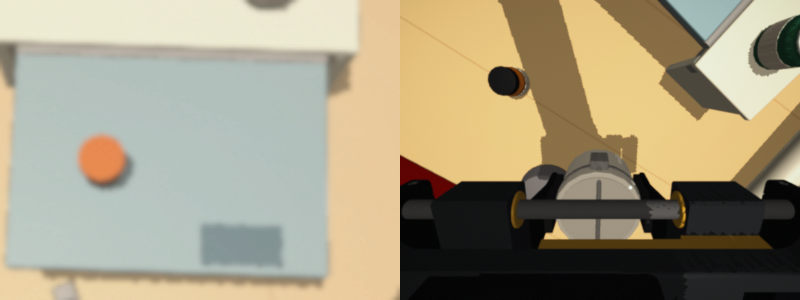

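The top crop shows the pad at about (313.8,237.5) and the patch at (369.4,272). The wrist crop shows the tin held square between the fingers. I'll triangulate the pad and patch.

Run:
```python
from h import *
import pickle
np.set_printoptions(precision=4,suppress=True)
t=r.camera("top");s=r.camera("scene")
pickle.dump((t,s),open("c2.pkl","wb"))
def blob(q,p,f,h=18):
    a,b=map(int,proj(q,p)); im=cv2.resize(q["image"][b-h:b+h,a-h:a+h],None,fx=4,fy=4,interpolation=cv2.INTER_LINEAR)
    m=f(cv2.cvtColor(im,cv2.COLOR_BGR2HSV).astype(int)).astype(np.uint8)
    cs,_=cv2.findContours(m,cv2.RETR_EXTERNAL,cv2.CHAIN_APPROX_NONE); c=max(cs,key=cv2.contourArea)
    e=cv2.fitEllipse(c); (x,y),wh,_=cv2.minAreaRect(c); k=lambda x,y:((x+.5)/4-.5+a-h,(y+.5)/4-.5+b-h)
    return k(*e[0]),np.array(e[1])/4,k(x,y),np.array(wh)/4
vt=[]
for q in(t,s):
    a,b=map(int,proj(q,(.575,.012,.176))); hs=cv2.cvtColor(q["image"],cv2.COLOR_BGR2HSV); print(hs[b-14:b+16:1,a].tolist())
for P,f in(((.575,.012,.176),lambda H:(H[:,:,0]<15)&(H[:,:,1]>150)&(H[:,:,2]>100)),):
    B=[blob(q,P,f) for q in(t,s)]; print(B); print(tri(ray(t,*B[0][0]),ray(s,*B[1][0])),[onplane(q,*B[i][0],.176) for i,q in enumerate((t,s))])
def patch(q,h=30):
    a,b=map(int,proj(q,(.508,-.085,.13))); g=cv2.cvtColor(q["image"],cv2.COLOR_BGR2GRAY)[b-h:b+h,a-h:a+h]; H=cv2.cvtColor(q["image"],cv2.COLOR_BGR2HSV)[b-h:b+h,a-h:a+h].astype(int)
    m=((H[:,:,0]>80)&(H[:,:,0]<120)&(g<0.75*np.median(g))).astype(np.uint8)
    k,l,st,ce=cv2.connectedComponentsWithStats(m); i=1+np.argmax(st[1:,4]); return ce[i]+[a-h,b-h],st[i]
B=[patch(q) for q in(t,s)];print(B,tri(ray(t,*B[0][0]),ray(s,*B[1][0])))
```

```text
[[80, 18, 130], [80, 18, 129], [80, 18, 130], [79, 16, 130], [60, 10, 128], [14, 41, 131], [11, 103, 144], [11, 146, 152], [11, 165, 155], [11, 166, 155], [11, 166, 154], [11, 167, 154], [12, 167, 154], [11, 166, 155], [12, 167, 154], [12, 166, 155], [11, 166, 154], [12, 166, 155], [12, 166, 155], [12, 166, 155], [12, 166, 155], [12, 166, 154], [12, 165, 151], [11, 160, 137], [11, 145, 109], [10, 95, 78], [24, 18, 69], [72, 14, 94], [79, 17, 118], [79, 16, 128]]
[[83, 34, 129], [83, 34, 129], [81, 34, 129], [82, 36, 129], [82, 35, 130], [86, 39, 130], [75, 28, 129], [12, 89, 138], [10, 191, 168], [10, 237, 180], [11, 239, 179], [11, 236, 179], [11, 235, 179], [11, 238, 179], [11, 235, 179], [11, 236, 179], [11, 236, 179], [11, 236, 179], [11, 235, 180], [11, 238, 180], [11, 236, 183], [11, 235, 178], [10, 238, 138], [11, 241, 92], [10, 196, 69], [11, 100, 56], [13, 37, 48], [18, 28, 45], [10, 35, 44], [12, 32, 40]]
[((313.39576530456543, 237.43474006652832), array([15.5713, 16.4612]), (313.4096164703369, 237.4980754852295), array([16.5586, 15.5664])), ((322.7445316314697, 225.27518272399902), array([15.098 , 17.9119]), (322.75, 225.125), array([15.  , 17.75]))]
(array([0.5739, 0.0137, 0.1719]), [np.float64(0.0003393983597260544), np.float64(0.00033939835972602374)]) [array([0.5728, 0.0135, 0.176 ]), array([0.5763, 0.0121, 0.176 ])]
[(array([382., 272.]), array([42, 31,  1,  1,  1], dtype=int32)), (array([259.6374, 244.0213]), array([ 14,  19,  34,  25, 422], dtype=int32))] (array([ 0.509 , -0.0963,  0.1399]), [np.float64(0.010763062137691255), np.float64(0.010763062137691244)])
```

Run:
```python
from h import *
import pickle
np.set_printoptions(precision=4,suppress=True)
t,s=pickle.load(open("c2.pkl","rb"))
print("patch",tri(ray(t,369.2,271.7),ray(s,259.6,244)))
w=r.camera("wrist"); g=w["image"]; cv2.imwrite("pics/w3.png",cv2.resize(np.clip(g[200:440,200:440]*1.5,0,255).astype(np.uint8),(600,600),interpolation=cv2.INTER_CUBIC))
st=r.read_state(); e=st["ee_pos"]; print(e,st["time"])
print(plan((.5747,.0128,.25)))
# expected lid/wire pixel positions if tin axis passes through TCP
Rt=R.from_quat(st["eef_rot"]); b=e-Rt.apply([0,0,-.011])*0
for dx in(-.029,0,.029):
    p=e+Rt.apply([dx,0,-(.052-.0112)]); u,v=proj(w,p); print(dx,u,v,((u-200)*2.5,(v-200)*2.5))
```

```text
patch (array([ 0.5078, -0.0837,  0.1282]), [np.float64(7.89059460800438e-05), np.float64(7.890594608001158e-05)])
[ 0.6056 -0.3428  0.2391] 9.125
[array([31.61, 16.58, -1.04]), 'dist cm', np.float64(35.7), 'yaw now', np.float64(0.57)]
-0.029 316.3777247539246 398.30409504604165 (np.float64(290.94431188481155), np.float64(495.76023761510413))
0 316.5256410747385 338.3432672696237 (np.float64(291.3141026868462), np.float64(345.8581681740593))
0.029 316.69263418034006 270.64928468724855 (np.float64(291.73158545085016), np.float64(176.62321171812138))
```

View pics/w3.png

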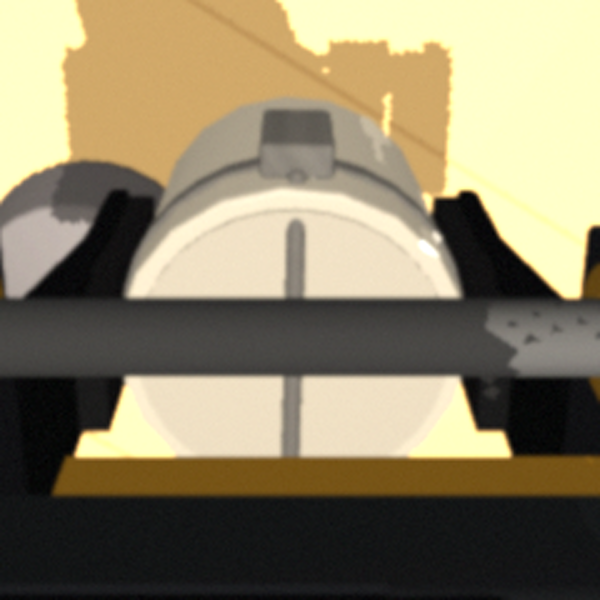

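The tin is centred on the tool, since the rim and wire sit where expected, and the patch triangulates as level. I'll stop 8 cm short of the pad for one close wrist look.

>>> {"fn": "move_arm", "kwargs": {"targets": [[[2,1.4,-0.5],[0,0,0],50],[[4,2.8,-0.5],[0,0,0],50],[[4,2.8,0],[0,0,0],50],[[4,2.8,0],[0,0,0],50],[[4,2.8,0],[0,0,0],50],[[4,2.8,0],[0,0,0],50],[[1.6,1.2,0],[0,0,0],50],[[0,0,0],[0,0,0],50],[[0,0,0],[0,0,0],50]]}}

```text
time: 10.25
ee_pos: [0.6181, -0.057, 0.2508]
eef_rot: [0.481, 0.877, -0.001, 0.0]
ft_force: [-0.6, -0.2, -2.4]
width: 0.0574
grip_force: 35.0
```

Run:
```python
from h import *
import pickle
np.set_printoptions(precision=4,suppress=True)
w=r.camera("wrist"); pickle.dump(w,open("w4.pkl","wb"))
cv2.imwrite("pics/w4.png",w["image"])
H=cv2.cvtColor(w["image"],cv2.COLOR_BGR2HSV).astype(int); a=proj(w,(.5747,.0128,.176)); print("exp",a)
m=((H[:,:,0]<15)&(H[:,:,1]>150)&(H[:,:,2]>60)).astype(np.uint8)
cs,_=cv2.findContours(m,cv2.RETR_EXTERNAL,cv2.CHAIN_APPROX_NONE)
for c in cs:
    if cv2.contourArea(c)>200: e=cv2.fitEllipse(c); print(e,cv2.contourArea(c),onplane(w,*e[0],.176))
st=r.read_state(); print(st["ee_pos"],st["width"],st["ft_force"],plan((.5747,.0128,.25)),R.from_quat(st["eef_rot"]).as_matrix()[:,2])
```

```text
exp (np.float64(318.67046377856775), np.float64(129.81986788050082))
((317.4962463378906, 130.36114501953125), (48.27922058105469, 49.43130111694336), 167.07896423339844) 236.0 [0.5742 0.0121 0.176 ]
[ 0.6181 -0.0573  0.251 ] 0.057704923567697054 [-0.6875  0.0291 -2.0986] [array([8.24, 0.1 , 0.09]), 'dist cm', np.float64(8.2), 'yaw now', np.float64(0.567)] [-0.0002 -0.0008 -1.    ]
```

View pics/w4.png

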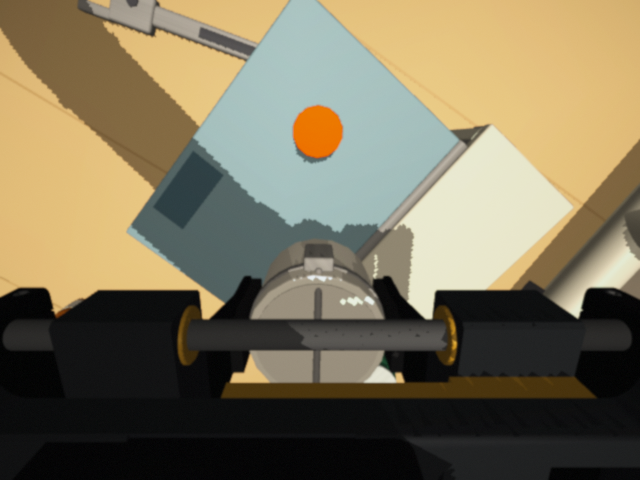

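The pad is at (318,131) in the wrist view, which gives (0.574, 0.012). I'll move over it, then down to just above contact.

>>> {"fn": "move_arm", "kwargs": {"targets": [[[2.2,0,0],[0,0,0],50],[[3.5,0,0],[0,0,0],50],[[2,0,0],[0,0,0],50],[[0.5,0,0],[0,0,0],50],[[0,0.05,2],[0,0,0],50],[[0,0,2],[0,0,0],50],[[0,0,1.2],[0,0,0],50],[[0,0,0.6],[0,0,0],50],[[0,0,0],[0,0,0],50],[[0,0,0],[0,0,0],50]], "grip_force": 50}}

```text
time: 11.55
ee_pos: [0.575, 0.0141, 0.1936]
eef_rot: [0.48, 0.877, 0.0, 0.0]
ft_force: [0.1, 0.3, -2.2]
width: 0.0571
grip_force: 50.0
```

>>> {"fn": "move_arm", "kwargs": {"targets": [[[-0.1,-0.1,0],[0,0,0],50],[[0,0,0.4],[0,0,0],50],[[0,0,0.4],[0,0,0],50],[[0,0,0.4],[0,0,0],50]]}}

```text
time: 12.05
ee_pos: [0.5745, 0.0129, 0.1816]
eef_rot: [0.48, 0.877, 0.0, 0.0]
ft_force: [-4.0, -0.2, 7.7]
width: 0.057
grip_force: 50.0
```

>>> {"fn": "move_arm", "kwargs": {"targets": [[[0,0,0.3],[0,0,0],50],[[0,0,0.3],[0,0,0],50],[[0,0,0.2],[0,0,0],50],[[0,0,0],[0,0,0],50]]}}

```text
time: 12.55
ee_pos: [0.5745, 0.0129, 0.1734]
eef_rot: [0.48, 0.877, 0.0, 0.0]
ft_force: [-1.0, 0.1, 4.7]
width: 0.0571
grip_force: 50.0
```

>>> {"fn": "move_arm", "kwargs": {"targets": [[[0,0,0.1],[0,0,0],50],[[0,0,0.1],[0,0,0],50],[[0,0,0],[0,0,0],50]]}}

```text
time: 12.92
ee_pos: [0.5746, 0.0129, 0.1729]
eef_rot: [0.48, 0.877, 0.001, -0.0]
ft_force: [-9.0, 0.3, 21.0]
width: 0.0568
grip_force: 50.0
```

>>> {"fn": "move_arm", "kwargs": {"targets": [[[0,0,0.1],[0,0,0],50],[[0,0,0],[0,0,0],50]]}}

```text
time: 13.18
ee_pos: [0.5747, 0.0129, 0.1727]
eef_rot: [0.48, 0.877, 0.001, -0.0]
ft_force: [-13.2, 1.3, 30.6]
width: 0.0574
grip_force: 50.0
```

The force climbs while the height holds, so the pad is at its stop. Next I unload, release and retreat straight up.

>>> {"fn": "move_arm", "kwargs": {"targets": [[[0,0,-0.15],[0,0,0],50],[[0,0,-0.1],[0,0,0],50],[[0,0,0],[0,0,0],50],[[0,0,0],[0,0,0],72],[[0,0,0],[0,0,0],80],[[0,0,0],[0,0,0],90],[[0,0,0],[0,0,0],100],[[0,0,0],[0,0,0],100],[[0,0,-1],[0,0,0],100],[[0,0,-3],[0,0,0],100],[[0,0,-4],[0,0,0],100],[[0,0,-4],[0,0,0],100],[[-4,0,-4],[0,0,0],100],[[-5,0,0],[0,0,0],100],[[0,0,0],[0,0,0],100]], "grip_force": 20}}

```text
time: 15.05
ee_pos: [0.6233, -0.0678, 0.3329]
eef_rot: [0.483, 0.876, -0.001, 0.001]
ft_force: [-0.0, 0.4, -0.2]
width: 0.0869
grip_force: 0.0
```

Run:
```python
from h import *
import pickle
np.set_printoptions(precision=4,suppress=True)
w=r.camera("wrist");s=r.camera("scene");t=r.camera("top"); pickle.dump((w,s,t),open("c5.pkl","wb"))
cv2.imwrite("pics/c5.png",np.vstack([np.hstack([cv2.resize(w["image"],(400,300)),cv2.resize(s["image"],(400,300))]),np.hstack([cv2.resize(s["image"][160:280,240:400],(400,300)),cv2.resize(t["image"][170:290,240:400],(400,300))])]))
for q in(w,s,t): print("exp lid",proj(q,(.5743,.0124,.162+.052)))
print(r.read_state()["time"])
```

```text
exp lid (np.float64(319.2640008959155), np.float64(115.04238094916397))
exp lid (np.float64(322.19954078928345), np.float64(211.48841828816265))
exp lid (np.float64(313.4804874439801), np.float64(231.62518521933123))
15.2
```

View pics/c5.png

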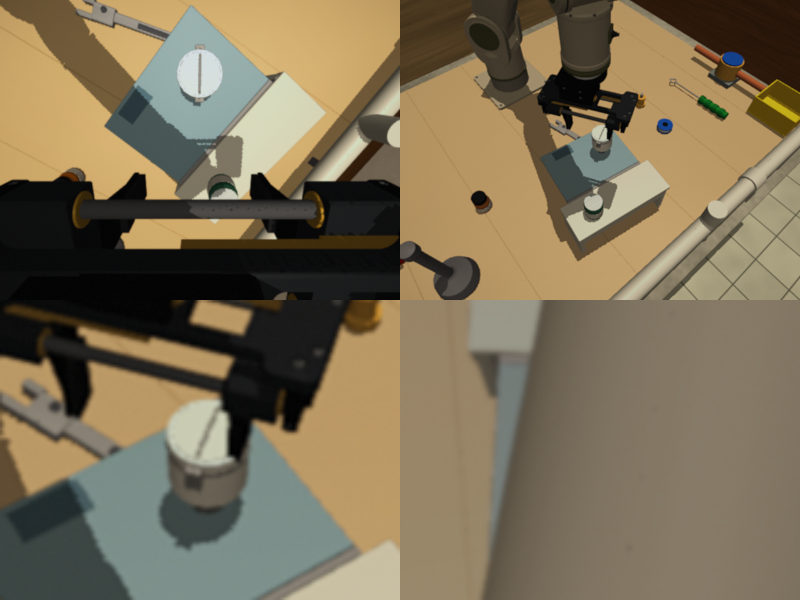

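The tin stands upright, with its lid at about (318,117) in the wrist view against an expected (319,115). The flap is level, the gripper is clear and the other items haven't moved, so I'm handing in.

```bash
python3 -c "
from bench import r
print(r.close_job())"
```

```text
the job is handed in; nothing more can be done
None
```

I folded the flap down to its stop, pushed the pad fully down with the tin, left the tin standing upright on it about 1 mm off centre, and handed the job in at about 15 s; the judge's verdict was not shown.

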